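# Set a blank step selector by counting clicks, then store it

## Task

Set the blank selector on the low grey box to step four: turn its round knob gently counterclockwise, seen from above, back to the end stop without forcing the stop, then clockwise exactly four clicks. Only with the knob resting on the fourth click, press the push button beside it fully down and let it come up again; leave the things around the box where they are.

Things in the scene. Friction and masses are not known exactly. Their poses are not given: they have to be found in the camera images.
- box: The selector box: low grey housing 110 (x) x 200 (y) x 55 mm high with a bare metal top, fixed to the bench; origin at the centre of its underside, z up. The knob is at its y = -45 mm, the push button at its y = +50 mm, both at its x = 0, both with upright axes.
- knob_centre (a point): Centre of the knob, on its upright axis, 20 mm above the box's top. The knob is a plain round black cylinder with 30 fine ridges, 54 mm over the ridges, from 3 to 37 mm above the box's top, the same all round: no mark, no pointer, it looks alike at every rest, and the axes of this point do not turn with it.
- knob_top (a point): Centre of the knob's top face. Clicks: one is 24 degrees (0.419 rad). Rests 0 (at the end stop, counterclockwise end) to 7; the start is an unknown one from 2 to 5. On leaving a rest the knob resists with about 0.5 N m, falling to nothing half-way; then it pulls ahead with up to 0.4 N m into the next rest. Let go between rests it snaps to the nearest.
- knob_foot (a point): Centre of the knob's foot, on the box's top. End stop: springy, it begins 0.04 rad beyond rest 0 and, unlike a click, resists more and more: about 0.7 N m at 0.1 rad beyond rest 0, 1.1 at 0.2, 1.6 at 0.3 (a moving arm's own friction may hide half of it). Let go there, the knob springs back to rest 0. The stop breaks if turned more than 0.4 rad beyond rest 0.
- wiper (a joint): Contact slide hidden inside the box, driven by the knob: 0 m at rest 0, growing by 0.00002 m (0.02 mm) a click clockwise. The step rules are judged on it, but its reading is about 100 times too coarse to tell a click: feel the clicks instead.
- button_top (a point): Centre of the top face of the push button, a plain grey round cap of 26 mm diameter that stands on the box's top and is pressed straight down.
- button (a joint): Travel of the push button in m: 0 up, 0.006 fully down; a spring needs about 5 N fully down and lifts it again.
- beaker: Bystander, loose: tall clear beaker, 77x82x157 mm, at the back; origin at the centre of its underside.
- plate: Bystander, loose: well plate, 74x108x14 mm; origin at the centre of its underside.
- timer: Bystander, loose: small square lab timer, 62x62x20 mm, lying in front of the selector box; origin at the centre of its underside.
- marker: Bystander, loose: marker pen, 125 mm long, 12 mm thick, lying behind the selector box, lengthwise along its y; origin at the centre of its underside.

How it is judged:
On the way, in this order (a step that is already met when the one before it is completed fails the run):
1. the knob is back on rest 0, at its end stop (within 0.4 of a click) (value of joint wiper below 8e-06 m), for 0.2 s.
2. the knob is on the fourth click (within 0.3 of a click) (value of joint wiper between 7.4e-05 and 8.6e-05 m), for 0.4 s.
3. the button is pressed fully down (5 mm or more) with the knob on the fourth click (all of step 2 and value of joint button above 0.005 m), for 0.05 s.
At the end, for the whole second after the job is handed in: The knob rests on the fourth click from its end stop (within 0.3 of a click) and the button is up again (less than 1.5 mm down) (all of step 2 and value of joint button below 0.0015 m); the robot touches nothing.
It fails at once if the end stop is forced: knob more than 0.4 rad beyond rest 0 (value of joint wiper below -1.9099e-05 m).
It fails at once if the button is pressed (more than 3 mm) with the knob not on the fourth click (value of joint button above 0.003 m and not (value of joint wiper between 7.2e-05 and 8.8e-05 m)).
It fails at once if a thing around the box is moved more than 30 mm (distance of any of beaker, plate, timer, marker from where it was at the start of the episode above 0.03 m).
It also fails if it takes over 72 s, if anything falls off the work surface, if the arm or the gripper's body presses on something with over 40 N, if the wrist force passes 120 N, or if a joint passes its speed limit or range.

## Robot

A 7-joint arm with a two-finger parallel gripper is mounted at the origin on a cart in front of the work surface, level with it; the furniture and walls round the work are solid. World frame = base frame: x ahead of the robot, y to its left, z up, the work surface at z = 0. Lengths are in m, angles in rad, forces in N, time in s.
With the tool pointing down it reaches from about 0.4 to 0.9 m from the base axis. Payload 5.5 kg.
Tool frame: the origin (TCP) lies on the centre line of the jaws, within the pads' length; the fingertips stand 22 mm ahead of it and the grasp point (between the pads) lies 3 mm ahead of it; z points along the fingers, y is the direction in which the jaws open and shut (so a half turn about z gives the same grasp; the last joint's range is limited). The gripper opens to 85 mm and grips with 20 to 120 N. Pads are 22 mm wide; open, the fingers measure 114 mm over their backs; the gripper's body (76 mm by 85 mm) begins 54 mm behind the grasp point. The pads swing forward as they close: fully open they stand 13 mm farther back than shut.
Start: joints at [-0.931, 0.501, -0.427, 1.55, 0.221, 1.138, -0.21], TCP at [0.239, 0.604, 0.23] pointing down, gripper open.
Joint ranges: [-2.88, 2.88], [-0.31, 2.03], [-1.54, 1.56], [0.2, 2.42], [-1.41, 4.55], [0.19, 2.02], [-2.57, 2.57]. Speed limits (rad/s): [2.57, 2.57, 3.14, 3.14, 3.14, 3.14, 3.14].

## Interface

Orientations are given as a unit quaternion [w, x, y, z].
In Python, from cell import arm gives the robot as it stands.
- The arm moves only by the shell command python3 -m inch 'ROWS' [FORCE]. ROWS is JSON, a list of rows, each an object of numbers: "rx", "ry", "rz": the turn, a rotation vector about the tool's x, y, z in degrees; "dx", "dy", "dz": the shift along the tool's x, y, z in m; "gripper": the opening, from 0 (shut) to 1 (fully open). In form: [{"rx": .., "ry": .., "rz": .., "dx": .., "dy": .., "dz": .., "gripper": ..}, ...]. A call has 1 to 12 rows; each row is the pose to reach, as a shift and turn from the pose commanded when the call began, along the tool's axes at that moment; what a row does not reach only later rows make up. A row lasts 1/10 s, in which the tool goes at most 50 mm and 8.59 degrees, less where a joint would pass 70% of its speed; a pose out of reach is approached as far as the arm can. A call with a gripper value outside its range is refused whole. The fingers move at their own pace and stop on an object; FORCE is the grip in N (left out, the last holds). Time passes only in rows, so rows that repeat a pose let the fingers close. It gives the time, the measured TCP pose, the force and the opening at its end, in the units of the state.
- arm.state(): the state, without advancing time (a new reading comes with each control period).
- arm.capture(name): name is "side" or "top" or "wrist"; returns a dict with "frame" (420x560x3 uint8, red, green, blue), "fovy" (degrees; the focal length in pixels is half the picture's height over the tangent of half this angle, whatever the lens; pixels are square), "cx", "cy" (the principal point, pixels), "world_from_camera" (4x4, takes a point from camera to world coordinates). Camera axes: x right, y up, looking along -z (the intrinsics and any distortion apply to the point x, -y, -z); pixel columns grow to the right and rows downward; lengths in m; the calibration is good to about 2 mm. A picture is of the moment at which its call begins. There is no depth.
- arm.finish_job(): hands the job in, once; it reports no verdict.
The state is a dict: "time": time; "joint_pos": joint angles; "dq": joint speeds; "tau": joint torques, N m; "tool_pos": TCP position; "eef_rot": TCP orientation; "ft_force": force on the tool from outside, world axes, zero at the start; "wrist_torque": the same for the moment, N m; "grip_width": opening from 0.0 (shut) to 1.0 (fully open).
Only numpy, scipy, OpenCV 4.12 (cv2) and the standard library are available. Lean on these libraries where they do the work, as an engineer would, in place of code of your own. Each camera call takes 0.05 s, during which the arm holds its last target. There are 200 camera calls.

## Working session

There is one attempt and no reset: what is moved stays moved. The work goes in short steps, Python scripts to look and compute and a shell command to move; the robot and the scene stay as the last step left them, time stands still between calls to the robot, and variables do not carry over. Pictures are saved under pics/ and viewed, about 8 in all and at most 12, crops included, and the job is handed in when it is done.

```bash
ls; mkdir -p pics
python3 - <<'E'
from cell import arm
import cv2,numpy as np
s=arm.state();print({k:np.round(v,3).tolist() for k,v in s.items()})
ims=[]
for n in("side","top"):
    c=arm.capture(n);cv2.imwrite(f"pics/{n}0.png",c["frame"][:,:,::-1]);print(n,[k for k in c],c["fovy"],c["cx"],c["cy"],np.round(c["world_from_camera"],4).tolist())
    np.savez(f"{n}0.npz",**c)
E
```

```text
pics
{'time': 0.0, 'joint_pos': [-0.931, 0.502, -0.427, 1.551, 0.221, 1.138, -0.21], 'dq': [-0.001, 0.0, -0.0, 0.001, -0.002, 0.001, 0.0], 'tau': [0.001, -56.95, -5.816, -28.094, 0.01, 0.012, 0.0], 'tool_pos': [0.239, 0.604, 0.229], 'eef_rot': [-0.0, 0.187, 0.982, -0.001], 'ft_force': [1.309, 0.024, -0.507], 'wrist_torque': [0.033, -0.028, -0.024], 'grip_width': 1.0}
side ['frame', 'fovy', 'cx', 'cy', 'world_from_camera'] 44.04114974684035 280.48640170979434 209.02339340036593 [[0.9797, 0.0805, -0.1835, 0.3649], [-0.2, 0.4428, -0.874, -1.2013], [0.0109, 0.893, 0.4499, 0.608], [0.0, 0.0, 0.0, 1.0]]
top ['frame', 'fovy', 'cx', 'cy', 'world_from_camera'] 52.27870668384372 282.01123741986135 205.72460784066647 [[0.0706, 0.9765, -0.2037, 0.4041], [-0.9975, 0.0698, -0.0111, -0.2066], [0.0034, 0.204, 0.979, 0.9545], [0.0, 0.0, 0.0, 1.0]]
```

View pics/top0.png

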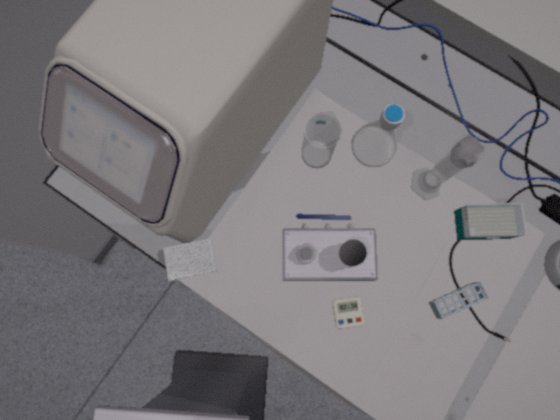

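View pics/side0.png

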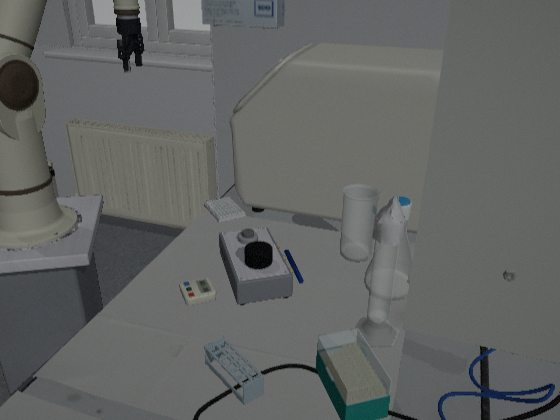

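The top view shows the box at about (283–377, 230–280), with the knob near (352,253), the button near (305,255), the timer in front at (348,312), the marker behind at (324,216), and a large cabinet to the left. The side view has the knob at (258,255) and the button at (247,236).

```bash
cat > h.py <<'E'
import numpy as np,cv2
from scipy.spatial.transform import Rotation as R
def ray(c,u,v):
    f=210/np.tan(np.radians(float(c["fovy"]))/2);T=np.array(c["world_from_camera"])
    return T[:3,3],T[:3,:3]@np.array([(u-c["cx"])/f,-(v-c["cy"])/f,-1])
def onz(c,u,v,z):
    o,d=ray(c,u,v);return o+d*(z-o[2])/d[2]
def proj(c,p):
    f=210/np.tan(np.radians(float(c["fovy"]))/2);T=np.array(c["world_from_camera"])
    q=T[:3,:3].T@(np.array(p)-T[:3,3]);return np.array([c["cx"]-f*q[0]/q[2],c["cy"]+f*q[1]/q[2]])
E
python3 - <<'E'
from h import *
t=dict(np.load("top0.npz"));s=dict(np.load("side0.npz"))
g=cv2.cvtColor(t["frame"],cv2.COLOR_RGB2GRAY)
# box top: bright quad around
roi=np.zeros_like(g);roi[222:290,275:385]=255
hsv=cv2.cvtColor(t["frame"],cv2.COLOR_RGB2HSV)
print("row255",g[255,276:386].tolist());print("col325",g[222:290,325].tolist());print("bg",t["frame"][200,260],t["frame"][240,325])
for n,c,b in(("top",t,(330,235,375,275)),("side",s,(240,238,280,275))):
    G=cv2.cvtColor(c["frame"],cv2.COLOR_RGB2GRAY);x0,y0,x1,y1=b
    m=np.zeros_like(G);m[y0:y1,x0:x1]=(G[y0:y1,x0:x1]<50)*255
    k=max(cv2.findContours(m,0,2)[0],key=cv2.contourArea);print(n,cv2.boundingRect(k),cv2.minEnclosingCircle(k),[round(float(i),1) for i in np.ravel(cv2.fitEllipse(k)[0])])
    
a=cv2.resize(t["frame"][215:295,270:390],None,fx=6,fy=6,interpolation=2)[:,:,::-1]
cv2.imwrite("pics/crop.png",a)
E
```

```text
row255 [148, 151, 147, 149, 148, 146, 131, 118, 128, 145, 158, 156, 146, 138, 134, 132, 133, 132, 135, 128, 119, 115, 114, 112, 103, 102, 105, 107, 110, 106, 107, 108, 107, 107, 108, 110, 120, 134, 136, 140, 149, 155, 147, 136, 133, 134, 135, 136, 134, 132, 135, 134, 134, 133, 136, 134, 133, 133, 135, 132, 133, 130, 118, 93, 70, 69, 66, 64, 66, 65, 65, 59, 59, 56, 55, 53, 49, 48, 53, 44, 47, 45, 42, 42, 42, 37, 36, 37, 38, 57, 104, 139, 154, 159, 162, 161, 161, 160, 144, 124, 123, 139, 146, 150, 148, 149, 148, 151, 149, 149]
col325 [145, 138, 130, 122, 118, 114, 113, 115, 129, 147, 157, 159, 159, 158, 161, 160, 160, 160, 161, 159, 159, 159, 159, 161, 158, 155, 143, 135, 131, 133, 134, 129, 134, 132, 135, 134, 135, 131, 133, 134, 133, 133, 134, 132, 132, 133, 133, 134, 144, 155, 156, 158, 156, 155, 151, 131, 117, 106, 104, 131, 147, 146, 148, 148, 148, 149, 149, 149]
bg [152 148 148] [163 159 165]
top (347, 246, 19, 19) ((355.5, 255.5), 11.335884094238281) [356.9, 257.4]
side (244, 241, 28, 28) ((258.0, 254.5), 15.53232479095459) [258.2, 254.7]
```

View pics/crop.png

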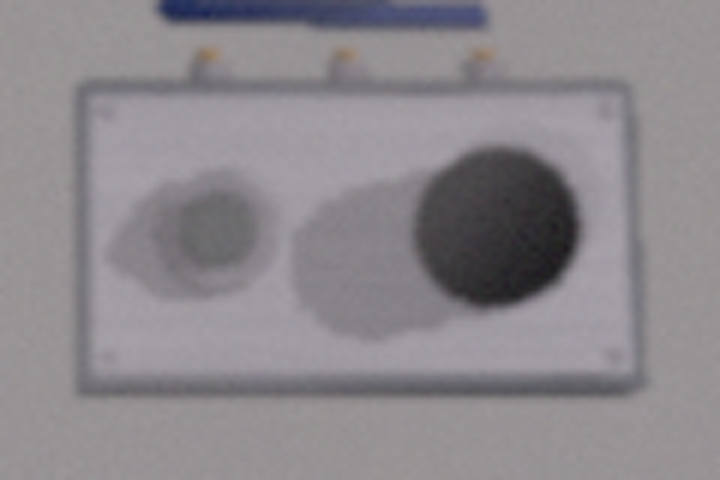

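The crop (6x, offset 270,215) shows the knob disc at crop (498,226), the button cap at (217,230) and the box top outline at x 85–632, y 90–377.

Run:
```python
from h import *
t=dict(np.load("top0.npz"));s=dict(np.load("side0.npz"))
q=lambda X,Y:(270+(X+.5)/6-.5,215+(Y+.5)/6-.5)
P=[onz(t,*q(*p),.055)[:2] for p in((85,90),(630,90),(635,377),(85,379))]
print("corners",np.round(P,4).tolist())
r=cv2.minAreaRect(np.float32(np.array(P)*1000));print(r,"mean",np.mean(P,0))
k=onz(t,*q(498,226),.092);print("knob",k)
print("button z=.06,.075",onz(t,*q(217,230),.065),onz(t,*q(217,230),.08))
e=np.array(P[0])-P[1]+np.array(P[3])-P[2];yaw=np.arctan2(-e[0],e[1]);print("yaw deg",np.degrees(yaw))
m=np.mean(P,0);Rz=np.array([[np.cos(yaw),-np.sin(yaw)],[np.sin(yaw),np.cos(yaw)]])
print("pred knob",m+Rz@[0,-.045],"button",m+Rz@[0,.05])
# side check
for z in(.055,.092):print(proj(s,[*k[:2],z]))
b=m+Rz@[0,.05]
for z in(.055,.065,.075,.085):print("btn side",z,proj(s,[*b,z]))
cv2.imwrite("pics/crop2.png",cv2.resize(s["frame"][215:310,205:305],None,fx=6,fy=6,interpolation=2)[:,:,::-1])
```

```text
corners [[0.5399, -0.2037], [0.5537, -0.3962], [0.4534, -0.4006], [0.4393, -0.2108]]
((496.47247314453125, -303.48046875), (100.89662170410156, 193.08177185058594), 4.076269626617432) mean [ 0.49657848 -0.30281799]
knob [ 0.49821709 -0.34537855  0.092     ]
button z=.06,.075 [ 0.49288247 -0.25273477  0.065     ] [ 0.49138563 -0.25195707  0.08      ]
yaw deg 4.167668220516456
pred knob [ 0.49984888 -0.347699  ] button [ 0.49294471 -0.25295021]
[256.78837242 261.95509397]
[256.60386726 245.75692984]
btn side 0.055 [247.35199212 239.01953306]
btn side 0.065 [247.26759192 234.9146681 ]
btn side 0.075 [247.18249632 230.77598149]
btn side 0.085 [247.09669667 226.6030535 ]
```

View pics/crop2.png

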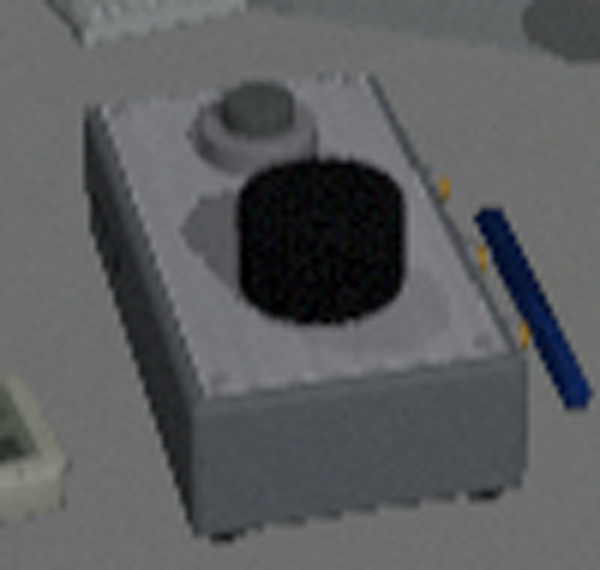

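The side crop shows the cap's top face at about pixel (247.7, 230.8), so its top is at z ≈ 0.075. The knob is at about (0.500, -0.347) and the box yaw is about 4°. I'll start with a transit that stays clear of the cabinet.

```bash
python3 -m inch '[{"dx":-0.316,"dy":-0.363,"dz":-0.01,"rz":90},{"dx":-0.316,"dy":-0.363,"dz":-0.01,"rz":90},{"dx":-0.316,"dy":-0.363,"dz":-0.01,"rz":90},{"dx":-0.316,"dy":-0.363,"dz":-0.01,"rz":90},{"dx":-0.316,"dy":-0.363,"dz":-0.01,"rz":90},{"dx":-0.316,"dy":-0.363,"dz":-0.01,"rz":90},{"dx":-0.316,"dy":-0.363,"dz":-0.01,"rz":90},{"dx":-0.316,"dy":-0.363,"dz":-0.01,"rz":90},{"dx":-0.316,"dy":-0.363,"dz":-0.01,"rz":90},{"dx":-0.316,"dy":-0.363,"dz":-0.01,"rz":90},{"dx":-0.316,"dy":-0.363,"dz":-0.01,"rz":90},{"dx":-0.316,"dy":-0.363,"dz":-0.01,"rz":90}]'
cat > st.py <<'E'
import sys
from cell import arm
from h import *
s=arm.state();q=s["eef_rot"];M=R.from_quat([*q[1:],q[0]]).as_matrix()
r=lambda v:np.round(v,4).tolist()
print("t",round(s["time"],2),"q",np.round(s["joint_pos"],2).tolist(),"p",r(s["tool_pos"]),"F",np.round(s["ft_force"],2).tolist(),"T",np.round(s["wrist_torque"],3).tolist(),"g",round(s["grip_width"],3))
print("tool x",r(M[:,0]),"y",r(M[:,1]),"yaw_y",round(np.degrees(np.arctan2(M[1,1],M[0,1])),2),"Ftool",r(M.T@s["ft_force"]))
if len(sys.argv)>3:print("shift",r(M.T@(np.array(sys.argv[1:4],float)-s["tool_pos"])))
E
python3 st.py .5 -.347 .2
```

```text
t 0.1 q [-0.93, 0.5, -0.43, 1.55, 0.22, 1.14, -0.21] p [0.239, 0.6038, 0.2293] F [-0.21, 0.05, -0.21] T [-0.004, 0.007, -0.017] g 1.0
tool x [-0.9299, 0.3679, 0.0001] y [0.3679, 0.9299, -0.0017] yaw_y 68.41 Ftool [0.212, -0.035, 0.2097]
shift [-0.5926, -0.788, 0.0306]schema error: expected keys rx, ry, rz, dx, dy, dz, gripper
```

```bash
python3 -m inch '[{"rx":0,"ry":0,"rz":90,"dx":-0.316,"dy":-0.363,"dz":-0.01,"gripper":1},{"rx":0,"ry":0,"rz":90,"dx":-0.316,"dy":-0.363,"dz":-0.01,"gripper":1},{"rx":0,"ry":0,"rz":90,"dx":-0.316,"dy":-0.363,"dz":-0.01,"gripper":1},{"rx":0,"ry":0,"rz":90,"dx":-0.316,"dy":-0.363,"dz":-0.01,"gripper":1},{"rx":0,"ry":0,"rz":90,"dx":-0.316,"dy":-0.363,"dz":-0.01,"gripper":1},{"rx":0,"ry":0,"rz":90,"dx":-0.316,"dy":-0.363,"dz":-0.01,"gripper":1},{"rx":0,"ry":0,"rz":90,"dx":-0.316,"dy":-0.363,"dz":-0.01,"gripper":1},{"rx":0,"ry":0,"rz":90,"dx":-0.316,"dy":-0.363,"dz":-0.01,"gripper":1},{"rx":0,"ry":0,"rz":90,"dx":-0.316,"dy":-0.363,"dz":-0.01,"gripper":1},{"rx":0,"ry":0,"rz":90,"dx":-0.316,"dy":-0.363,"dz":-0.01,"gripper":1},{"rx":0,"ry":0,"rz":90,"dx":-0.316,"dy":-0.363,"dz":-0.01,"gripper":1},{"rx":0,"ry":0,"rz":90,"dx":-0.316,"dy":-0.363,"dz":-0.01,"gripper":1}]'
python3 st.py .5 -.347 .2
```

```text
time: 1.3
tool_pos: [0.3995, 0.1495, 0.2401]
eef_rot: [-0.0, 0.828, 0.561, -0.0]
ft_force: [0.2, -0.8, 0.3]
grip_width: 0.999
t 1.3 q [-0.42, 0.05, -0.0, 2.08, -0.0, 1.01, -0.8] p [0.3995, 0.1495, 0.2401] F [0.2, -0.8, 0.29] T [0.023, 0.003, -0.006] g 0.999
tool x [0.3708, 0.9287, -0.0001] y [0.9287, -0.3708, -0.0003] yaw_y -21.77 Ftool [-0.6743, 0.4813, -0.2874]
shift [-0.4238, 0.2775, 0.04]
```

```bash
python3 -m inch '[{"rx":0,"ry":0,"rz":84,"dx":-0.424,"dy":0.2775,"dz":0.04,"gripper":1},{"rx":0,"ry":0,"rz":84,"dx":-0.424,"dy":0.2775,"dz":0.04,"gripper":1},{"rx":0,"ry":0,"rz":84,"dx":-0.424,"dy":0.2775,"dz":0.04,"gripper":1},{"rx":0,"ry":0,"rz":84,"dx":-0.424,"dy":0.2775,"dz":0.04,"gripper":1},{"rx":0,"ry":0,"rz":84,"dx":-0.424,"dy":0.2775,"dz":0.04,"gripper":1},{"rx":0,"ry":0,"rz":84,"dx":-0.424,"dy":0.2775,"dz":0.04,"gripper":1},{"rx":0,"ry":0,"rz":84,"dx":-0.424,"dy":0.2775,"dz":0.04,"gripper":1},{"rx":0,"ry":0,"rz":84,"dx":-0.424,"dy":0.2775,"dz":0.04,"gripper":1},{"rx":0,"ry":0,"rz":84,"dx":-0.424,"dy":0.2775,"dz":0.04,"gripper":1},{"rx":0,"ry":0,"rz":84,"dx":-0.424,"dy":0.2775,"dz":0.04,"gripper":1},{"rx":0,"ry":0,"rz":84,"dx":-0.424,"dy":0.2775,"dz":0.04,"gripper":1},{"rx":0,"ry":0,"rz":84,"dx":-0.424,"dy":0.2775,"dz":0.04,"gripper":1}]'
python3 st.py .5 -.347 .2
python3 - <<'E'
from cell import arm
from h import *
c=arm.capture("wrist");np.savez("w1.npz",**c);f=c["frame"]
cv2.imwrite("pics/w1.png",f[:,:,::-1])
print("cam",np.round(c["world_from_camera"],3).tolist(),"pred knob px",proj(c,[.5,-.347,.092]),"btn",proj(c,[.493,-.253,.075]))
E
```

```text
time: 2.5
tool_pos: [0.5011, -0.3467, 0.199]
eef_rot: [0.0, 0.991, -0.135, -0.001]
ft_force: [-0.7, 0.1, 0.8]
grip_width: 0.997
t 2.5 q [0.18, 0.46, 0.5, 1.71, -0.25, 1.03, -1.07] p [0.5011, -0.3467, 0.199] F [-0.65, 0.06, 0.84] T [-0.003, 0.018, 0.016] g 0.997
tool x [0.9635, -0.2679, -0.0019] y [-0.2679, -0.9635, 0.0006] yaw_y -105.54 Ftool [-0.6493, 0.1156, -0.8418]
shift [-0.001, 0.0006, -0.001]
cam [[-0.268, 0.924, 0.273, 0.57], [-0.963, -0.257, -0.075, -0.366], [0.001, -0.283, 0.959, 0.341], [0.0, 0.0, 0.0, 1.0]] pred knob px [283.69585251 212.71617971] btn [174.74538692 244.52938118]
```

View pics/w1.png

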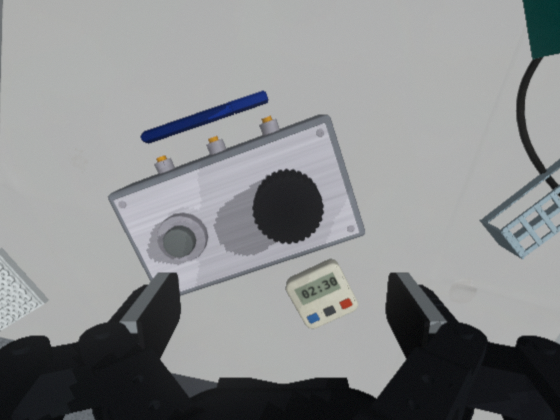

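The wrist view shows the knob at about (288,206) and the button cap at about (178,242), both a few pixels from prediction. I'll refine from this.

Run:
```python
from h import *
c=dict(np.load("w1.npz"));G=cv2.cvtColor(c["frame"],cv2.COLOR_RGB2GRAY)
m=np.zeros_like(G);m[160:255,245:330]=(G[160:255,245:330]<60)*255
k=max(cv2.findContours(m,0,2)[0],key=cv2.contourArea);e=cv2.fitEllipse(k);print(e,cv2.boundingRect(k))
for z in(.075,.085,.092):print(z,onz(c,*e[0],z))
print("proj foot/top offset",proj(c,[.5,-.347,.092])-proj(c,[.5,-.347,.058]))
print("btn",onz(c,177.5,241.5,.075),onz(c,177.5,241.5,.07))
for p in((109,196),(328,115),(364,235)):print("corner",onz(c,*p,.055))
p0=onz(c,284,300,.19);print(p0)
```

```text
((287.3320617675781, 206.52635192871094), (68.36478424072266, 71.62239074707031), 177.8899688720703) (253, 170, 70, 73)
0.075 [ 0.49934684 -0.34985383  0.075     ]
0.085 [ 0.50200671 -0.35044558  0.085     ]
0.092 [ 0.50386862 -0.3508598   0.092     ]
proj foot/top offset [ 0.13320513 11.37518287]
btn [ 0.49487638 -0.25608351  0.075     ] [ 0.49346252 -0.25402721  0.07      ]
corner [ 0.54305662 -0.20668653  0.055     ]
corner [ 0.55749617 -0.39929122  0.055     ]
corner [ 0.45143367 -0.40608526  0.055     ]
[ 0.48493741 -0.34264409  0.19      ]
```

```bash
python3 -m inch '[{"rx":0,"ry":0,"rz":0,"dx":0.0015,"dy":0.0017,"dz":0.04,"gripper":1},{"rx":0,"ry":0,"rz":0,"dx":0.0015,"dy":0.0017,"dz":0.07,"gripper":1},{"rx":0,"ry":0,"rz":0,"dx":0.0015,"dy":0.0017,"dz":0.09,"gripper":1},{"rx":0,"ry":0,"rz":0,"dx":0.0015,"dy":0.0017,"dz":0.105,"gripper":1},{"rx":0,"ry":0,"rz":0,"dx":0.0015,"dy":0.0017,"dz":0.117,"gripper":1},{"rx":0,"ry":0,"rz":0,"dx":0.0015,"dy":0.0017,"dz":0.117,"gripper":1},{"rx":0,"ry":0,"rz":0,"dx":0.0015,"dy":0.0017,"dz":0.117,"gripper":1}]'
python3 st.py .501 -.349 .083
python3 -m inch '[{"rx":0,"ry":0,"rz":0,"dx":0,"dy":0,"dz":0,"gripper":0.5},{"rx":0,"ry":0,"rz":0,"dx":0,"dy":0,"dz":0,"gripper":0.5},{"rx":0,"ry":0,"rz":0,"dx":0,"dy":0,"dz":0,"gripper":0.4},{"rx":0,"ry":0,"rz":0,"dx":0,"dy":0,"dz":0,"gripper":0.4},{"rx":0,"ry":0,"rz":0,"dx":0,"dy":0,"dz":0,"gripper":0.4},{"rx":0,"ry":0,"rz":0,"dx":0,"dy":0,"dz":0,"gripper":0.4},{"rx":0,"ry":0,"rz":0,"dx":0,"dy":0,"dz":0,"gripper":0.4}]' 30
python3 st.py .501 -.349 .083
```

```text
time: 3.25
tool_pos: [0.503, -0.3476, 0.0839]
eef_rot: [0.0, 0.991, -0.135, 0.0]
ft_force: [1.5, 0.0, 0.5]
grip_width: 1.001
t 3.25 q [0.23, 0.61, 0.44, 1.78, -0.34, 0.82, -1.0] p [0.503, -0.3476, 0.0839] F [1.52, 0.04, 0.53] T [-0.009, -0.014, 0.012] g 1.001
tool x [0.9634, -0.2679, 0.0009] y [-0.2679, -0.9634, -0.0] yaw_y -105.54 Ftool [1.4595, -0.4445, -0.532]
shift [-0.0016, 0.0019, 0.0009]
time: 3.95
tool_pos: [0.5025, -0.3509, 0.0852]
eef_rot: [0.002, 0.991, -0.136, 0.001]
ft_force: [-1.4, -2.2, 5.0]
grip_width: 0.585
t 3.95 q [0.24, 0.61, 0.44, 1.78, -0.34, 0.82, -1.0] p [0.5025, -0.3509, 0.0852] F [-1.39, -2.23, 5.02] T [-0.712, 0.467, -0.032] g 0.585
tool x [0.9628, -0.2704, 0.0032] y [-0.2704, -0.9628, 0.0033] yaw_y -105.69 Ftool [-0.7193, 2.5339, -5.0146]
shift [-0.002, -0.0014, 0.0022]
```

```bash
python3 -m inch '[{"rx":0,"ry":0,"rz":0,"dx":0,"dy":0.003,"dz":0,"gripper":0.4},{"rx":0,"ry":0,"rz":0,"dx":0,"dy":0.003,"dz":0,"gripper":0.4},{"rx":0,"ry":0,"rz":0,"dx":0,"dy":0.003,"dz":0,"gripper":0.4}]' 60
python3 st.py
python3 -m inch '[{"rx":0,"ry":0,"rz":-2,"dx":0,"dy":0,"dz":0,"gripper":0.4},{"rx":0,"ry":0,"rz":-4,"dx":0,"dy":0,"dz":0,"gripper":0.4},{"rx":0,"ry":0,"rz":-5,"dx":0,"dy":0,"dz":0,"gripper":0.4},{"rx":0,"ry":0,"rz":-5,"dx":0,"dy":0,"dz":0,"gripper":0.4}]'
python3 st.py
python3 -m inch '[{"rx":0,"ry":0,"rz":-2,"dx":0,"dy":0,"dz":0,"gripper":0.4},{"rx":0,"ry":0,"rz":-4,"dx":0,"dy":0,"dz":0,"gripper":0.4},{"rx":0,"ry":0,"rz":-5,"dx":0,"dy":0,"dz":0,"gripper":0.4},{"rx":0,"ry":0,"rz":-5,"dx":0,"dy":0,"dz":0,"gripper":0.4}]'
python3 st.py
```

```text
time: 4.25
tool_pos: [0.5025, -0.3511, 0.0855]
eef_rot: [-0.0, 0.991, -0.136, 0.001]
ft_force: [-2.7, 3.2, 11.3]
grip_width: 0.565
t 4.25 q [0.24, 0.61, 0.44, 1.78, -0.34, 0.83, -1.0] p [0.5025, -0.3511, 0.0855] F [-2.74, 3.16, 11.29] T [0.532, 0.55, -0.06] g 0.565
tool x [0.9632, -0.2689, 0.0024] y [-0.2689, -0.9632, -0.0004] yaw_y -105.6 Ftool [-3.4581, -2.3086, -11.2998]
time: 4.65
tool_pos: [0.5026, -0.3509, 0.0855]
eef_rot: [-0.0, 0.996, -0.093, 0.001]
ft_force: [-1.4, 2.7, 11.3]
grip_width: 0.572
t 4.65 q [0.26, 0.6, 0.42, 1.78, -0.32, 0.82, -0.93] p [0.5026, -0.3509, 0.0855] F [-1.38, 2.73, 11.27] T [0.864, 0.499, -0.281] g 0.572
tool x [0.9829, -0.1843, 0.0026] y [-0.1843, -0.9829, -0.0007] yaw_y -100.62 Ftool [-1.8276, -2.4413, -11.2705]
time: 5.05
tool_pos: [0.5024, -0.3507, 0.0855]
eef_rot: [-0.0, 0.999, -0.049, 0.001]
ft_force: [-3.0, 4.0, 13.6]
grip_width: 0.57
t 5.05 q [0.27, 0.6, 0.4, 1.78, -0.31, 0.82, -0.85] p [0.5024, -0.3507, 0.0855] F [-2.95, 3.98, 13.62] T [0.995, 0.53, 0.032] g 0.57
tool x [0.9953, -0.0972, 0.0022] y [-0.0972, -0.9953, -0.0007] yaw_y -95.58 Ftool [-3.2975, -3.6848, -13.6292]
```

```bash
python3 -m inch '[{"rx":0,"ry":0,"rz":-3,"dx":0,"dy":0,"dz":-0.002,"gripper":0.4},{"rx":0,"ry":0,"rz":-6,"dx":0,"dy":0,"dz":-0.002,"gripper":0.4},{"rx":0,"ry":0,"rz":-9,"dx":0,"dy":0,"dz":-0.002,"gripper":0.4},{"rx":0,"ry":0,"rz":-12,"dx":0,"dy":0,"dz":-0.002,"gripper":0.4},{"rx":0,"ry":0,"rz":-14,"dx":0,"dy":0,"dz":-0.002,"gripper":0.4},{"rx":0,"ry":0,"rz":-14,"dx":0,"dy":0,"dz":-0.002,"gripper":0.4}]'
python3 st.py
python3 -m inch '[{"rx":0,"ry":0,"rz":-3,"dx":0,"dy":0,"dz":0,"gripper":0.4},{"rx":0,"ry":0,"rz":-6,"dx":0,"dy":0,"dz":0,"gripper":0.4},{"rx":0,"ry":0,"rz":-8,"dx":0,"dy":0,"dz":0,"gripper":0.4},{"rx":0,"ry":0,"rz":-10,"dx":0,"dy":0,"dz":0,"gripper":0.4},{"rx":0,"ry":0,"rz":-10,"dx":0,"dy":0,"dz":0,"gripper":0.4}]'
python3 st.py
```

```text
time: 5.65
tool_pos: [0.5024, -0.3502, 0.0857]
eef_rot: [-0.0, 0.997, 0.074, 0.001]
ft_force: [1.3, 3.2, 1.3]
grip_width: 0.565
t 5.65 q [0.31, 0.59, 0.34, 1.78, -0.26, 0.82, -0.65] p [0.5024, -0.3502, 0.0857] F [1.27, 3.18, 1.34] T [0.563, -0.352, -0.035] g 0.565
tool x [0.9891, 0.1469, 0.0014] y [0.1469, -0.9891, -0.0003] yaw_y -81.55 Ftool [1.7279, -2.9554, -1.3318]
time: 6.15
tool_pos: [0.5022, -0.3499, 0.0856]
eef_rot: [-0.0, 0.987, 0.161, 0.0]
ft_force: [1.9, 5.8, 8.6]
grip_width: 0.572
t 6.15 q [0.35, 0.59, 0.29, 1.78, -0.22, 0.81, -0.5] p [0.5022, -0.3499, 0.0856] F [1.86, 5.84, 8.57] T [1.238, -0.543, -0.059] g 0.572
tool x [0.9483, 0.3173, 0.0009] y [0.3173, -0.9483, -0.0007] yaw_y -71.5 Ftool [3.6296, -4.9566, -8.5679]
```

```bash
python3 -m inch '[{"rx":0,"ry":0,"rz":-3,"dx":0,"dy":0,"dz":0,"gripper":0.4},{"rx":0,"ry":0,"rz":-6,"dx":0,"dy":0,"dz":0,"gripper":0.4},{"rx":0,"ry":0,"rz":-9,"dx":0,"dy":0,"dz":0,"gripper":0.4},{"rx":0,"ry":0,"rz":-12,"dx":0,"dy":0,"dz":0,"gripper":0.4},{"rx":0,"ry":0,"rz":-14,"dx":0,"dy":0,"dz":0,"gripper":0.4},{"rx":0,"ry":0,"rz":-17,"dx":0,"dy":0,"dz":0,"gripper":0.4},{"rx":0,"ry":0,"rz":-19,"dx":0,"dy":0,"dz":0,"gripper":0.4},{"rx":0,"ry":0,"rz":-19,"dx":0,"dy":0,"dz":0,"gripper":0.4}]'
python3 st.py
python3 -m inch '[{"rx":0,"ry":0,"rz":-3,"dx":0,"dy":0,"dz":0,"gripper":0.4},{"rx":0,"ry":0,"rz":-5,"dx":0,"dy":0,"dz":0,"gripper":0.4},{"rx":0,"ry":0,"rz":-5,"dx":0,"dy":0,"dz":0,"gripper":0.4}]'
python3 st.py
```

```text
time: 6.95
tool_pos: [0.5019, -0.3494, 0.0856]
eef_rot: [-0.001, 0.947, 0.321, 0.0]
ft_force: [-0.2, 6.5, 6.9]
grip_width: 0.565
t 6.95 q [0.41, 0.58, 0.21, 1.78, -0.16, 0.81, -0.22] p [0.5019, -0.3494, 0.0856] F [-0.21, 6.5, 6.92] T [1.13, -0.251, -0.225] g 0.565
tool x [0.7937, 0.6084, 0.0012] y [0.6084, -0.7937, -0.0014] yaw_y -52.53 Ftool [3.7929, -5.2954, -6.9065]
time: 7.25
tool_pos: [0.5018, -0.3492, 0.0856]
eef_rot: [-0.001, 0.932, 0.362, 0.0]
ft_force: [-1.4, 6.1, 6.0]
grip_width: 0.566
t 7.25 q [0.42, 0.58, 0.19, 1.77, -0.14, 0.81, -0.15] p [0.5018, -0.3492, 0.0856] F [-1.43, 6.1, 6.03] T [1.344, -0.013, -0.022] g 0.566
tool x [0.7373, 0.6756, 0.0012] y [0.6756, -0.7373, -0.0015] yaw_y -47.5 Ftool [3.0733, -5.4666, -6.0213]
```

```bash
python3 -m inch '[{"rx":0,"ry":0,"rz":-3,"dx":0,"dy":0,"dz":0,"gripper":0.4},{"rx":0,"ry":0,"rz":-6,"dx":0,"dy":0,"dz":0,"gripper":0.4},{"rx":0,"ry":0,"rz":-9,"dx":0,"dy":0,"dz":0,"gripper":0.4},{"rx":0,"ry":0,"rz":-12,"dx":0,"dy":0,"dz":0,"gripper":0.4},{"rx":0,"ry":0,"rz":-14,"dx":0,"dy":0,"dz":0,"gripper":0.4},{"rx":0,"ry":0,"rz":-17,"dx":0,"dy":0,"dz":0,"gripper":0.4},{"rx":0,"ry":0,"rz":-19,"dx":0,"dy":0,"dz":0,"gripper":0.4},{"rx":0,"ry":0,"rz":-19,"dx":0,"dy":0,"dz":0,"gripper":0.4}]'
python3 st.py
python3 -m inch '[{"rx":0,"ry":0,"rz":-3,"dx":0,"dy":0,"dz":0,"gripper":0.4},{"rx":0,"ry":0,"rz":-5,"dx":0,"dy":0,"dz":0,"gripper":0.4},{"rx":0,"ry":0,"rz":-5,"dx":0,"dy":0,"dz":0,"gripper":0.4}]'
python3 st.py
```

```text
time: 8.05
tool_pos: [0.5013, -0.3488, 0.0856]
eef_rot: [-0.001, 0.86, 0.511, 0.0]
ft_force: [0.1, 6.5, 7.2]
grip_width: 0.565
t 8.05 q [0.48, 0.57, 0.11, 1.77, -0.08, 0.81, 0.13] p [0.5013, -0.3488, 0.0856] F [0.09, 6.47, 7.2] T [1.492, 0.094, -0.115] g 0.565
tool x [0.4775, 0.8786, 0.0019] y [0.8786, -0.4775, -0.0022] yaw_y -28.53 Ftool [5.7456, -3.0269, -7.1813]
time: 8.35
tool_pos: [0.5012, -0.3488, 0.0856]
eef_rot: [-0.002, 0.836, 0.548, 0.0]
ft_force: [-2.4, 8.1, 4.6]
grip_width: 0.564
t 8.35 q [0.5, 0.57, 0.09, 1.77, -0.07, 0.81, 0.21] p [0.5012, -0.3488, 0.0856] F [-2.43, 8.1, 4.62] T [1.489, 0.363, -0.033] g 0.564
tool x [0.3988, 0.917, 0.002] y [0.917, -0.3988, -0.0023] yaw_y -23.5 Ftool [6.4687, -5.4697, -4.5955]
```

```bash
python3 -m inch '[{"rx":0,"ry":0,"rz":0,"dx":0.0015,"dy":-0.001,"dz":0,"gripper":0.4},{"rx":0,"ry":0,"rz":0,"dx":0.003,"dy":-0.0023,"dz":0,"gripper":0.4},{"rx":0,"ry":0,"rz":0,"dx":0.003,"dy":-0.0023,"dz":0,"gripper":0.4}]'
python3 st.py
python3 -m inch '[{"rx":0,"ry":0,"rz":-3,"dx":0,"dy":0,"dz":0,"gripper":0.4},{"rx":0,"ry":0,"rz":-5,"dx":0,"dy":0,"dz":0,"gripper":0.4},{"rx":0,"ry":0,"rz":-5,"dx":0,"dy":0,"dz":0,"gripper":0.4}]'
python3 st.py
```

```text
time: 8.65
tool_pos: [0.5011, -0.3484, 0.0857]
eef_rot: [0.001, 0.837, 0.547, 0.0]
ft_force: [1.3, -0.0, 10.2]
grip_width: 0.565
t 8.65 q [0.5, 0.57, 0.09, 1.78, -0.07, 0.8, 0.2] p [0.5011, -0.3484, 0.0857] F [1.28, -0.02, 10.17] T [-0.007, -0.539, -0.091] g 0.565
tool x [0.4009, 0.9161, -0.0015] y [0.9161, -0.4009, 0.0024] yaw_y -23.63 Ftool [0.478, 1.2105, -10.1724]
time: 8.95
tool_pos: [0.501, -0.3482, 0.0856]
eef_rot: [0.001, 0.812, 0.584, -0.0]
ft_force: [2.0, -0.5, 10.9]
grip_width: 0.569
t 8.95 q [0.51, 0.57, 0.07, 1.78, -0.05, 0.8, 0.28] p [0.501, -0.3482, 0.0856] F [1.99, -0.45, 10.92] T [-0.171, -0.769, 0.162] g 0.569
tool x [0.3184, 0.948, -0.0012] y [0.948, -0.3184, 0.0015] yaw_y -18.57 Ftool [0.1907, 2.0421, -10.9211]
```

```bash
python3 -m inch '[{"rx":0,"ry":0,"rz":-3,"dx":0,"dy":0,"dz":0,"gripper":0.4},{"rx":0,"ry":0,"rz":-6,"dx":0,"dy":0,"dz":0,"gripper":0.4},{"rx":0,"ry":0,"rz":-9,"dx":0,"dy":0,"dz":0,"gripper":0.4},{"rx":0,"ry":0,"rz":-12,"dx":0,"dy":0,"dz":0,"gripper":0.4},{"rx":0,"ry":0,"rz":-14,"dx":0,"dy":0,"dz":0,"gripper":0.4},{"rx":0,"ry":0,"rz":-14,"dx":0,"dy":0,"dz":0,"gripper":0.4}]'
python3 st.py
python3 -m inch '[{"rx":0,"ry":0,"rz":-3,"dx":0,"dy":0,"dz":0,"gripper":0.4},{"rx":0,"ry":0,"rz":-5,"dx":0,"dy":0,"dz":0,"gripper":0.4},{"rx":0,"ry":0,"rz":-5,"dx":0,"dy":0,"dz":0,"gripper":0.4}]'
python3 st.py
```

```text
time: 9.55
tool_pos: [0.5005, -0.3483, 0.0856]
eef_rot: [0.001, 0.735, 0.678, -0.0]
ft_force: [-0.2, -0.1, 5.2]
grip_width: 0.564
t 9.55 q [0.56, 0.57, 0.01, 1.78, -0.01, 0.8, 0.49] p [0.5005, -0.3483, 0.0856] F [-0.25, -0.09, 5.2] T [-0.198, -0.216, -0.301] g 0.564
tool x [0.0818, 0.9966, -0.0009] y [0.9966, -0.0818, 0.0005] yaw_y -4.69 Ftool [-0.1134, -0.2385, -5.2006]
time: 9.85
tool_pos: [0.5003, -0.3481, 0.0856]
eef_rot: [0.0, 0.705, 0.709, -0.0]
ft_force: [-1.5, -0.6, -0.4]
grip_width: 0.566
t 9.85 q [0.57, 0.57, -0.01, 1.78, 0.01, 0.8, 0.56] p [0.5003, -0.3481, 0.0856] F [-1.49, -0.59, -0.4] T [-0.092, -0.105, -0.032] g 0.566
tool x [-0.0062, 1.0, -0.0009] y [1.0, 0.0062, 0.0] yaw_y 0.35 Ftool [-0.5793, -1.49, 0.4026]
```

```bash
python3 -m inch '[{"rx":0,"ry":0,"rz":-3,"dx":0,"dy":0,"dz":0,"gripper":0.4},{"rx":0,"ry":0,"rz":-6,"dx":0,"dy":0,"dz":0,"gripper":0.4},{"rx":0,"ry":0,"rz":-9,"dx":0,"dy":0,"dz":0,"gripper":0.4},{"rx":0,"ry":0,"rz":-12,"dx":0,"dy":0,"dz":0,"gripper":0.4},{"rx":0,"ry":0,"rz":-14,"dx":0,"dy":0,"dz":0,"gripper":0.4},{"rx":0,"ry":0,"rz":-17,"dx":0,"dy":0,"dz":0,"gripper":0.4},{"rx":0,"ry":0,"rz":-19,"dx":0,"dy":0,"dz":0,"gripper":0.4},{"rx":0,"ry":0,"rz":-19,"dx":0,"dy":0,"dz":0,"gripper":0.4}]'
python3 st.py
python3 -m inch '[{"rx":0,"ry":0,"rz":-3,"dx":0,"dy":0,"dz":0,"gripper":0.4},{"rx":0,"ry":0,"rz":-5,"dx":0,"dy":0,"dz":0,"gripper":0.4},{"rx":0,"ry":0,"rz":-5,"dx":0,"dy":0,"dz":0,"gripper":0.4}]'
python3 st.py
```

```text
time: 10.65
tool_pos: [0.4997, -0.3483, 0.0856]
eef_rot: [-0.0, 0.579, 0.815, -0.0]
ft_force: [-2.8, -0.9, 7.7]
grip_width: 0.566
t 10.65 q [0.63, 0.57, -0.09, 1.77, 0.07, 0.8, 0.84] p [0.4997, -0.3483, 0.0856] F [-2.83, -0.9, 7.66] T [0.002, 0.207, -0.523] g 0.566
tool x [-0.3294, 0.9442, -0.0002] y [0.9442, 0.3294, -0.0009] yaw_y 19.23 Ftool [0.0767, -2.9776, -7.6617]
time: 10.95
tool_pos: [0.4994, -0.3481, 0.0856]
eef_rot: [-0.001, 0.543, 0.84, -0.0]
ft_force: [-2.9, 0.2, 3.5]
grip_width: 0.565
t 10.95 q [0.65, 0.57, -0.11, 1.77, 0.09, 0.81, 0.92] p [0.4994, -0.3481, 0.0856] F [-2.89, 0.16, 3.48] T [0.269, 0.422, -0.52] g 0.565
tool x [-0.4107, 0.9118, 0.0005] y [0.9118, 0.4107, -0.0014] yaw_y 24.25 Ftool [1.3334, -2.5735, -3.4727]
```

Torque stays at −0.52 N·m instead of vanishing at +10°, so this is the end stop after 5 clicks. Next I back off to rest 0, then release so any slip clears.

```bash
python3 -m inch '[{"rx":0,"ry":0,"rz":3,"dx":0,"dy":0,"dz":0,"gripper":0.4},{"rx":0,"ry":0,"rz":6,"dx":0,"dy":0,"dz":0,"gripper":0.4},{"rx":0,"ry":0,"rz":9,"dx":0,"dy":0,"dz":0,"gripper":0.4},{"rx":0,"ry":0,"rz":10,"dx":0,"dy":0,"dz":0,"gripper":0.4},{"rx":0,"ry":0,"rz":10,"dx":0,"dy":0,"dz":0,"gripper":0.4}]'
python3 st.py
python3 -m inch '[{"rx":0,"ry":0,"rz":0,"dx":0,"dy":0,"dz":0,"gripper":0.75},{"rx":0,"ry":0,"rz":0,"dx":0,"dy":0,"dz":0,"gripper":0.75},{"rx":0,"ry":0,"rz":0,"dx":0,"dy":0,"dz":0,"gripper":0.75},{"rx":0,"ry":0,"rz":0,"dx":0,"dy":0,"dz":0,"gripper":0.75},{"rx":0,"ry":0,"rz":0,"dx":0,"dy":0,"dz":0,"gripper":0.75}]'
python3 st.py
```

```text
time: 11.45
tool_pos: [0.4998, -0.3481, 0.0856]
eef_rot: [-0.0, 0.614, 0.789, -0.001]
ft_force: [-2.5, -0.4, 6.9]
grip_width: 0.565
t 11.45 q [0.62, 0.57, -0.07, 1.77, 0.06, 0.8, 0.77] p [0.4998, -0.3481, 0.0856] F [-2.51, -0.41, 6.91] T [-0.115, 0.295, -0.132] g 0.565
tool x [-0.2466, 0.9691, -0.0006] y [0.9691, 0.2466, -0.0013] yaw_y 14.27 Ftool [0.2171, -2.5428, -6.9117]
time: 11.95
tool_pos: [0.5006, -0.3468, 0.0849]
eef_rot: [-0.0, 0.613, 0.79, 0.0]
ft_force: [0.3, -0.8, -0.3]
grip_width: 0.749
t 11.95 q [0.62, 0.57, -0.07, 1.77, 0.05, 0.8, 0.77] p [0.5006, -0.3468, 0.0849] F [0.33, -0.79, -0.25] T [-0.013, 0.081, 0.003] g 0.749
tool x [-0.249, 0.9685, 0.0005] y [0.9685, 0.249, -0.0004] yaw_y 14.42 Ftool [-0.8483, 0.124, 0.2496]
```

```bash
python3 -m inch '[{"rx":0,"ry":0,"rz":0,"dx":-0.0024,"dy":-0.0015,"dz":0,"gripper":0.75},{"rx":0,"ry":0,"rz":0,"dx":-0.0024,"dy":-0.0015,"dz":0,"gripper":0.4},{"rx":0,"ry":0,"rz":0,"dx":-0.0024,"dy":-0.0015,"dz":0,"gripper":0.4},{"rx":0,"ry":0,"rz":0,"dx":-0.0024,"dy":-0.0015,"dz":-0.001,"gripper":0.4},{"rx":0,"ry":0,"rz":0,"dx":-0.0024,"dy":-0.0015,"dz":-0.002,"gripper":0.4},{"rx":0,"ry":0,"rz":0,"dx":-0.0024,"dy":-0.0015,"dz":-0.002,"gripper":0.4}]' 70
python3 st.py
python3 -m inch '[{"rx":0,"ry":0,"rz":3,"dx":0,"dy":0,"dz":0,"gripper":0.4},{"rx":0,"ry":0,"rz":5,"dx":0,"dy":0,"dz":0,"gripper":0.4},{"rx":0,"ry":0,"rz":5,"dx":0,"dy":0,"dz":0,"gripper":0.4}]'
python3 st.py
```

```text
time: 12.55
tool_pos: [0.5033, -0.3497, 0.0901]
eef_rot: [0.003, 0.612, 0.791, 0.001]
ft_force: [0.4, 1.6, 12.5]
grip_width: 0.403
t 12.55 q [0.62, 0.56, -0.07, 1.77, 0.05, 0.81, 0.77] p [0.5033, -0.3497, 0.0901] F [0.45, 1.64, 12.49] T [0.677, -0.227, 0.021] g 0.403
tool x [-0.25, 0.9682, -0.003] y [0.9682, 0.25, 0.0053] yaw_y 14.48 Ftool [1.4377, 0.9096, -12.4919]
time: 12.85
tool_pos: [0.5032, -0.3504, 0.0901]
eef_rot: [0.003, 0.647, 0.763, 0.001]
ft_force: [1.3, 1.7, 11.3]
grip_width: 0.397
t 12.85 q [0.6, 0.56, -0.05, 1.77, 0.04, 0.81, 0.7] p [0.5032, -0.3504, 0.0901] F [1.33, 1.74, 11.26] T [0.292, -0.265, 0.065] g 0.397
tool x [-0.1636, 0.9865, -0.0036] y [0.9865, 0.1636, 0.0056] yaw_y 9.41 Ftool [1.4547, 1.6612, -11.2556]
```

The opening of 0.40 is too narrow for the knob, so I need to look.

Run:
```python
from cell import arm
from h import *
a=arm.capture("side");w=arm.capture("wrist")
A=cv2.resize(a["frame"][150:320,170:340],(400,400),interpolation=2)
B=cv2.resize(w["frame"],(400,300))
o=np.zeros((400,800,3),np.uint8);o[:,:400]=A;o[:300,400:]=B
cv2.imwrite("pics/g1.png",o[:,:,::-1])
```

```text
(no output)
```

View pics/g1.png

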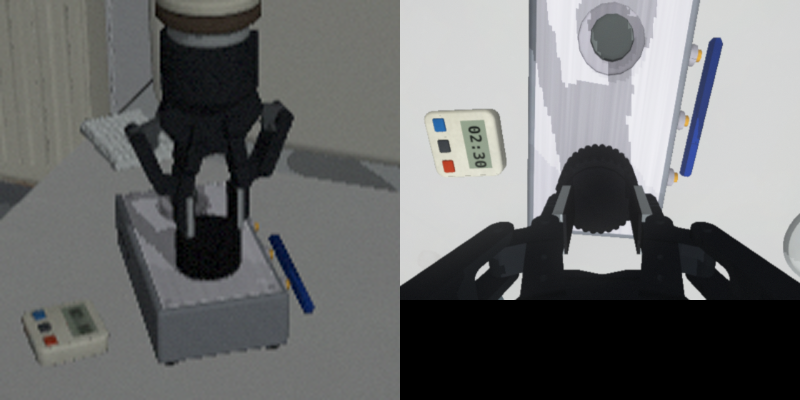

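Run:
```python
from cell import arm
from h import *
a=arm.capture("side");w=arm.capture("wrist");s=arm.state();q=s["eef_rot"];M=R.from_quat([*q[1:],q[0]]).as_matrix();p=np.array(s["tool_pos"])
for z in(0,.01,.022):
  for sg in(-1,1):
    P=p+M@[0,sg*.02,z];print(z,sg,"side crop",np.round((proj(a,P)-[170,150])*400/170),"wrist crop",np.round(proj(w,P)*400/560+[400,0]))
for z in(.058,.092):
    P=[.5,-.3495,z];print("knob",z,np.round((proj(a,P)-[170,150])*400/170),np.round(proj(w,P)*400/560+[400,0]))
cv2.imwrite("pics/g2.png",np.hstack([cv2.resize(w["frame"][180:360,190:370],(400,400),interpolation=2),cv2.resize(a["frame"][215:285,225:295],(400,400),interpolation=2)])[:,:,::-1])
```

```text
0 -1 side crop [188. 234.] wrist crop [570. 199.]
0 1 side crop [234. 225.] wrist crop [634. 199.]
0.01 -1 side crop [188. 245.] wrist crop [572. 192.]
0.01 1 side crop [234. 236.] wrist crop [632. 192.]
0.022 -1 side crop [188. 257.] wrist crop [574. 184.]
0.022 1 side crop [234. 248.] wrist crop [630. 184.]
knob 0.058 [207. 263.] [598. 177.]
knob 0.092 [207. 228.] [597. 198.]
```

View pics/g2.png

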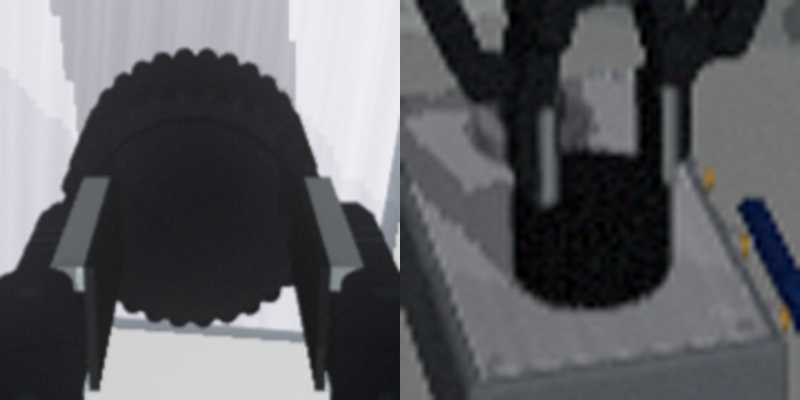

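The close-up shows the fingertips standing on the knob's top face, so the grip was far too shallow. I'll lift, open fully and re-grasp about 10 mm lower.

```bash
python3 -m inch '[{"rx":0,"ry":0,"rz":0,"dx":0,"dy":0,"dz":-0.01,"gripper":0.4},{"rx":0,"ry":0,"rz":-5,"dx":0,"dy":0.001,"dz":-0.02,"gripper":1},{"rx":0,"ry":0,"rz":-5,"dx":0,"dy":0.001,"dz":-0.02,"gripper":1},{"rx":0,"ry":0,"rz":-5,"dx":0,"dy":0.001,"dz":-0.02,"gripper":1},{"rx":0,"ry":0,"rz":-5,"dx":0,"dy":0.001,"dz":-0.02,"gripper":1},{"rx":0,"ry":0,"rz":-5,"dx":0,"dy":0.001,"dz":-0.02,"gripper":1},{"rx":0,"ry":0,"rz":-5,"dx":0,"dy":0.001,"dz":-0.02,"gripper":1}]'
python3 st.py
python3 -m inch '[{"rx":0,"ry":0,"rz":0,"dx":0,"dy":0,"dz":0.01,"gripper":1},{"rx":0,"ry":0,"rz":0,"dx":0,"dy":0,"dz":0.02,"gripper":1},{"rx":0,"ry":0,"rz":0,"dx":0,"dy":0,"dz":0.025,"gripper":1},{"rx":0,"ry":0,"rz":0,"dx":0,"dy":0,"dz":0.03,"gripper":1},{"rx":0,"ry":0,"rz":0,"dx":0,"dy":0,"dz":0.03,"gripper":1}]'
python3 st.py .5007 -.3495 .077
```

```text
time: 13.75
tool_pos: [0.5005, -0.3494, 0.1066]
eef_rot: [-0.0, 0.613, 0.79, -0.0]
ft_force: [0.6, 0.3, -0.5]
grip_width: 0.998
t 13.75 q [0.62, 0.54, -0.07, 1.76, 0.05, 0.84, 0.78] p [0.5005, -0.3494, 0.1066] F [0.59, 0.27, -0.49] T [-0.026, -0.018, -0.055] g 0.998
tool x [-0.2484, 0.9687, 0.0007] y [0.9687, 0.2484, -0.0007] yaw_y 14.38 Ftool [0.1192, 0.6391, 0.4857]
time: 14.25
tool_pos: [0.5002, -0.3491, 0.076]
eef_rot: [-0.001, 0.613, 0.79, -0.0]
ft_force: [-0.6, 0.1, -0.6]
grip_width: 1.0
t 14.25 q [0.62, 0.58, -0.07, 1.77, 0.06, 0.79, 0.77] p [0.5002, -0.3491, 0.076] F [-0.6, 0.13, -0.61] T [0.047, 0.034, 0.064] g 1.0
tool x [-0.2489, 0.9685, 0.0014] y [0.9685, 0.2489, -0.0013] yaw_y 14.41 Ftool [0.2792, -0.5483, 0.6116]
shift [-0.0005, 0.0004, -0.001]
```

```bash
python3 -m inch '[{"rx":0,"ry":0,"rz":0,"dx":0,"dy":0,"dz":0,"gripper":0.4},{"rx":0,"ry":0,"rz":0,"dx":0,"dy":0,"dz":0,"gripper":0.4},{"rx":0,"ry":0,"rz":0,"dx":0,"dy":0,"dz":0,"gripper":0.4},{"rx":0,"ry":0,"rz":0,"dx":0,"dy":0,"dz":0,"gripper":0.4},{"rx":0,"ry":0,"rz":0,"dx":0,"dy":0,"dz":0,"gripper":0.4},{"rx":0,"ry":0,"rz":0,"dx":0,"dy":0,"dz":0,"gripper":0.4}]' 60
python3 st.py
python3 -m inch '[{"rx":0,"ry":0,"rz":-3,"dx":0,"dy":0,"dz":0,"gripper":0.4},{"rx":0,"ry":0,"rz":-5,"dx":0,"dy":0,"dz":0,"gripper":0.4},{"rx":0,"ry":0,"rz":-5,"dx":0,"dy":0,"dz":0,"gripper":0.4}]'
python3 st.py
python3 -m inch '[{"rx":0,"ry":0,"rz":-3,"dx":0,"dy":0,"dz":0,"gripper":0.4},{"rx":0,"ry":0,"rz":-5,"dx":0,"dy":0,"dz":0,"gripper":0.4},{"rx":0,"ry":0,"rz":-5,"dx":0,"dy":0,"dz":0,"gripper":0.4}]'
python3 st.py
```

```text
time: 14.85
tool_pos: [0.5003, -0.35, 0.0783]
eef_rot: [-0.0, 0.613, 0.79, -0.0]
ft_force: [-3.4, 1.2, 5.9]
grip_width: 0.596
t 14.85 q [0.62, 0.58, -0.07, 1.77, 0.06, 0.79, 0.77] p [0.5003, -0.35, 0.0783] F [-3.38, 1.22, 5.86] T [0.214, 0.719, 0.051] g 0.596
tool x [-0.2485, 0.9686, -0.0004] y [0.9686, 0.2485, -0.0007] yaw_y 14.39 Ftool [2.0201, -2.9781, -5.854]
time: 15.15
tool_pos: [0.5003, -0.3501, 0.0783]
eef_rot: [-0.0, 0.578, 0.816, -0.0]
ft_force: [-3.3, 1.1, 6.3]
grip_width: 0.589
t 15.15 q [0.64, 0.58, -0.09, 1.77, 0.07, 0.79, 0.85] p [0.5003, -0.3501, 0.0783] F [-3.27, 1.14, 6.29] T [0.312, 0.608, -0.318] g 0.589
tool x [-0.3314, 0.9435, -0.0001] y [0.9435, 0.3314, -0.0003] yaw_y 19.35 Ftool [2.1576, -2.7052, -6.2922]
time: 15.45
tool_pos: [0.5002, -0.3499, 0.0784]
eef_rot: [-0.0, 0.542, 0.84, -0.0]
ft_force: [-3.4, 1.2, 7.6]
grip_width: 0.59
t 15.45 q [0.65, 0.58, -0.11, 1.77, 0.09, 0.79, 0.92] p [0.5002, -0.3499, 0.0784] F [-3.37, 1.16, 7.62] T [0.328, 0.52, -0.479] g 0.59
tool x [-0.4119, 0.9112, 0.0003] y [0.9112, 0.4119, -0.0003] yaw_y 24.32 Ftool [2.4502, -2.5996, -7.6172]
```

```bash
python3 -m inch '[{"rx":0,"ry":0,"rz":3,"dx":0,"dy":0,"dz":0,"gripper":0.4},{"rx":0,"ry":0,"rz":6,"dx":0,"dy":0,"dz":0,"gripper":0.4},{"rx":0,"ry":0,"rz":9,"dx":0,"dy":0,"dz":0,"gripper":0.4},{"rx":0,"ry":0,"rz":10,"dx":0,"dy":0,"dz":0,"gripper":0.4},{"rx":0,"ry":0,"rz":10,"dx":0,"dy":0,"dz":0,"gripper":0.4},{"rx":0,"ry":0,"rz":10,"dx":0,"dy":0,"dz":0,"gripper":0.4},{"rx":0,"ry":0,"rz":10,"dx":0,"dy":0,"dz":0,"gripper":0.4}]'
python3 st.py
python3 -m inch '[{"rx":0,"ry":0,"rz":3,"dx":0,"dy":0,"dz":0,"gripper":0.4},{"rx":0,"ry":0,"rz":5,"dx":0,"dy":0,"dz":0,"gripper":0.4},{"rx":0,"ry":0,"rz":5,"dx":0,"dy":0,"dz":0,"gripper":0.4}]'
python3 st.py
python3 -m inch '[{"rx":0,"ry":0,"rz":3,"dx":0,"dy":0,"dz":0,"gripper":0.4},{"rx":0,"ry":0,"rz":6,"dx":0,"dy":0,"dz":0,"gripper":0.4},{"rx":0,"ry":0,"rz":9,"dx":0,"dy":0,"dz":0,"gripper":0.4},{"rx":0,"ry":0,"rz":12,"dx":0,"dy":0,"dz":0,"gripper":0.4},{"rx":0,"ry":0,"rz":12,"dx":0,"dy":0,"dz":0,"gripper":0.4}]'
python3 st.py
```

```text
time: 16.15
tool_pos: [0.5003, -0.35, 0.0784]
eef_rot: [-0.0, 0.613, 0.79, -0.0]
ft_force: [-2.9, 0.9, 6.8]
grip_width: 0.587
t 16.15 q [0.62, 0.58, -0.07, 1.77, 0.06, 0.79, 0.77] p [0.5003, -0.35, 0.0784] F [-2.85, 0.87, 6.75] T [0.188, 0.818, -0.062] g 0.587
tool x [-0.2484, 0.9687, -0.0004] y [0.9687, 0.2484, -0.0007] yaw_y 14.38 Ftool [1.5468, -2.55, -6.7515]
time: 16.45
tool_pos: [0.5004, -0.3499, 0.0784]
eef_rot: [-0.0, 0.647, 0.762, -0.0]
ft_force: [-3.4, 1.1, 2.8]
grip_width: 0.592
t 16.45 q [0.6, 0.58, -0.05, 1.77, 0.04, 0.79, 0.7] p [0.5004, -0.3499, 0.0784] F [-3.45, 1.09, 2.84] T [0.252, 0.517, 0.235] g 0.592
tool x [-0.1628, 0.9867, -0.0005] y [0.9867, 0.1628, -0.0006] yaw_y 9.37 Ftool [1.6343, -3.2255, -2.8413]
time: 16.95
tool_pos: [0.5004, -0.3501, 0.0784]
eef_rot: [0.0, 0.724, 0.69, -0.0]
ft_force: [-3.1, 0.4, 12.0]
grip_width: 0.589
t 16.95 q [0.56, 0.58, 0.0, 1.78, -0.0, 0.79, 0.52] p [0.5004, -0.3501, 0.0784] F [-3.13, 0.36, 11.99] T [-0.063, 0.671, -0.339] g 0.589
tool x [0.048, 0.9988, -0.0005] y [0.9988, -0.048, -0.0001] yaw_y -2.75 Ftool [0.1995, -3.1476, -11.9866]
```

```bash
for i in 1; do python3 -m inch '[{"rx":0,"ry":0,"rz":3,"dx":0,"dy":0,"dz":0,"gripper":0.4},{"rx":0,"ry":0,"rz":7,"dx":0,"dy":0,"dz":0,"gripper":0.4},{"rx":0,"ry":0,"rz":10,"dx":0,"dy":0,"dz":0,"gripper":0.4},{"rx":0,"ry":0,"rz":12,"dx":0,"dy":0,"dz":0,"gripper":0.4},{"rx":0,"ry":0,"rz":12,"dx":0,"dy":0,"dz":0,"gripper":0.4}]'; done
python3 st.py
python3 -m inch '[{"rx":0,"ry":0,"rz":3,"dx":0,"dy":0,"dz":0,"gripper":0.4},{"rx":0,"ry":0,"rz":6,"dx":0,"dy":0,"dz":0,"gripper":0.4},{"rx":0,"ry":0,"rz":9,"dx":0,"dy":0,"dz":0,"gripper":0.4},{"rx":0,"ry":0,"rz":12,"dx":0,"dy":0,"dz":0,"gripper":0.4},{"rx":0,"ry":0,"rz":12,"dx":0,"dy":0,"dz":0,"gripper":0.4}]'
python3 st.py
python3 -m inch '[{"rx":0,"ry":0,"rz":3,"dx":0,"dy":0,"dz":0,"gripper":0.4},{"rx":0,"ry":0,"rz":7,"dx":0,"dy":0,"dz":0,"gripper":0.4},{"rx":0,"ry":0,"rz":10,"dx":0,"dy":0,"dz":0,"gripper":0.4},{"rx":0,"ry":0,"rz":12,"dx":0,"dy":0,"dz":0,"gripper":0.4},{"rx":0,"ry":0,"rz":12,"dx":0,"dy":0,"dz":0,"gripper":0.4}]'
python3 st.py
```

```text
time: 17.45
tool_pos: [0.5005, -0.35, 0.0784]
eef_rot: [0.0, 0.791, 0.611, -0.0]
ft_force: [-3.5, 1.7, 13.2]
grip_width: 0.585
t 17.45 q [0.53, 0.58, 0.05, 1.78, -0.04, 0.79, 0.34] p [0.5005, -0.35, 0.0784] F [-3.5, 1.67, 13.22] T [0.37, 0.287, 0.247] g 0.585
tool x [0.2525, 0.9676, -0.0008] y [0.9676, -0.2525, -0.0] yaw_y -14.62 Ftool [0.7233, -3.8054, -13.2155]
time: 17.95
tool_pos: [0.5005, -0.3502, 0.0784]
eef_rot: [0.0, 0.851, 0.524, -0.0]
ft_force: [-2.8, 1.5, 9.9]
grip_width: 0.588
t 17.95 q [0.49, 0.58, 0.11, 1.78, -0.08, 0.79, 0.16] p [0.5005, -0.3502, 0.0784] F [-2.82, 1.5, 9.94] T [0.182, 0.756, -0.384] g 0.588
tool x [0.45, 0.893, -0.0005] y [0.893, -0.45, 0.0004] yaw_y -26.74 Ftool [0.066, -3.1937, -9.9462]
time: 18.45
tool_pos: [0.5007, -0.35, 0.0784]
eef_rot: [0.0, 0.901, 0.434, -0.0]
ft_force: [-3.9, 0.2, 5.1]
grip_width: 0.592
t 18.45 q [0.45, 0.58, 0.16, 1.78, -0.12, 0.79, -0.01] p [0.5007, -0.35, 0.0784] F [-3.88, 0.23, 5.07] T [-0.019, 0.557, 0.426] g 0.592
tool x [0.6236, 0.7818, -0.0007] y [0.7818, -0.6236, 0.0006] yaw_y -38.58 Ftool [-2.2439, -3.1668, -5.074]
```

```bash
python3 -m inch '[{"rx":0,"ry":0,"rz":3,"dx":0,"dy":0,"dz":0,"gripper":0.4},{"rx":0,"ry":0,"rz":6,"dx":0,"dy":0,"dz":0,"gripper":0.4},{"rx":0,"ry":0,"rz":9,"dx":0,"dy":0,"dz":0,"gripper":0.4},{"rx":0,"ry":0,"rz":12,"dx":0,"dy":0,"dz":0,"gripper":0.4},{"rx":0,"ry":0,"rz":12,"dx":0,"dy":0,"dz":0,"gripper":0.4}]'
python3 st.py
python3 -m inch '[{"rx":0,"ry":0,"rz":3,"dx":0,"dy":0,"dz":0,"gripper":0.4},{"rx":0,"ry":0,"rz":7,"dx":0,"dy":0,"dz":0,"gripper":0.4},{"rx":0,"ry":0,"rz":10,"dx":0,"dy":0,"dz":0,"gripper":0.4},{"rx":0,"ry":0,"rz":12,"dx":0,"dy":0,"dz":0,"gripper":0.4},{"rx":0,"ry":0,"rz":12,"dx":0,"dy":0,"dz":0,"gripper":0.4}]'
python3 st.py
python3 -m inch '[{"rx":0,"ry":0,"rz":3,"dx":0,"dy":0,"dz":0,"gripper":0.4},{"rx":0,"ry":0,"rz":6,"dx":0,"dy":0,"dz":0,"gripper":0.4},{"rx":0,"ry":0,"rz":9,"dx":0,"dy":0,"dz":0,"gripper":0.4},{"rx":0,"ry":0,"rz":12,"dx":0,"dy":0,"dz":0,"gripper":0.4},{"rx":0,"ry":0,"rz":12,"dx":0,"dy":0,"dz":0,"gripper":0.4}]'
python3 st.py
```

```text
time: 18.95
tool_pos: [0.5006, -0.3503, 0.0784]
eef_rot: [0.0, 0.942, 0.336, 0.0]
ft_force: [-1.8, 1.3, 9.2]
grip_width: 0.59
t 18.95 q [0.41, 0.59, 0.21, 1.78, -0.16, 0.79, -0.19] p [0.5006, -0.3503, 0.0784] F [-1.82, 1.3, 9.24] T [0.593, 0.39, -0.16] g 0.59
tool x [0.7742, 0.6329, -0.0002] y [0.6329, -0.7742, 0.0007] yaw_y -50.74 Ftool [-0.5938, -2.1521, -9.2413]
time: 19.45
tool_pos: [0.5007, -0.3503, 0.0784]
eef_rot: [0.001, 0.972, 0.237, 0.0]
ft_force: [-1.7, 1.0, 3.3]
grip_width: 0.59
t 19.45 q [0.37, 0.59, 0.26, 1.78, -0.2, 0.79, -0.36] p [0.5007, -0.3503, 0.0784] F [-1.67, 0.96, 3.26] T [0.178, 0.476, 0.386] g 0.59
tool x [0.888, 0.4598, -0.0002] y [0.4598, -0.888, 0.0011] yaw_y -62.62 Ftool [-1.0425, -1.6169, -3.2604]
time: 19.95
tool_pos: [0.5007, -0.3503, 0.0785]
eef_rot: [0.0, 0.991, 0.133, 0.0]
ft_force: [-2.5, 0.2, 5.2]
grip_width: 0.589
t 19.95 q [0.33, 0.6, 0.31, 1.78, -0.24, 0.8, -0.54] p [0.5007, -0.3503, 0.0785] F [-2.54, 0.19, 5.23] T [0.042, 0.611, -0.146] g 0.589
tool x [0.9648, 0.2631, 0.0004] y [0.2631, -0.9648, 0.0008] yaw_y -74.75 Ftool [-2.3985, -0.8507, -5.2348]
```

```bash
python3 -m inch '[{"rx":0,"ry":0,"rz":3,"dx":0,"dy":0,"dz":0,"gripper":0.4},{"rx":0,"ry":0,"rz":6,"dx":0,"dy":0,"dz":0,"gripper":0.4},{"rx":0,"ry":0,"rz":7,"dx":0,"dy":0,"dz":0,"gripper":0.4},{"rx":0,"ry":0,"rz":7,"dx":0,"dy":0,"dz":0,"gripper":0.4},{"rx":0,"ry":0,"rz":7,"dx":0,"dy":0,"dz":0,"gripper":0.4}]'
python3 st.py
```

```text
time: 20.45
tool_pos: [0.5007, -0.3504, 0.0784]
eef_rot: [0.0, 0.997, 0.073, 0.0]
ft_force: [-3.1, -0.4, 5.6]
grip_width: 0.59
t 20.45 q [0.31, 0.6, 0.34, 1.78, -0.27, 0.8, -0.64] p [0.5007, -0.3504, 0.0784] F [-3.13, -0.42, 5.56] T [-0.032, 0.534, -0.006] g 0.59
tool x [0.9893, 0.1459, 0.0004] y [0.1459, -0.9893, 0.001] yaw_y -81.61 Ftool [-3.152, -0.033, -5.5645]
```

Tool turned 95.99° from rest 0, and torque is ≈0 on the fourth click. Release, rise, then move over the button with jaws shut.

```bash
python3 -m inch '[{"rx":0,"ry":0,"rz":0,"dx":0,"dy":0,"dz":0,"gripper":0.9},{"rx":0,"ry":0,"rz":0,"dx":0,"dy":0,"dz":0,"gripper":0.9},{"rx":0,"ry":0,"rz":0,"dx":0,"dy":0,"dz":0,"gripper":0.9},{"rx":0,"ry":0,"rz":0,"dx":0,"dy":0,"dz":0,"gripper":0.9},{"rx":0,"ry":0,"rz":0,"dx":0,"dy":0,"dz":0,"gripper":0.9},{"rx":0,"ry":0,"rz":0,"dx":0,"dy":0,"dz":-0.02,"gripper":0.9},{"rx":0,"ry":0,"rz":0,"dx":0,"dy":0,"dz":-0.05,"gripper":0.9},{"rx":0,"ry":0,"rz":0,"dx":0,"dy":0,"dz":-0.07,"gripper":0.9},{"rx":0,"ry":0,"rz":0,"dx":0,"dy":0,"dz":-0.07,"gripper":0}]'
python3 st.py
python3 -m inch '[{"rx":0,"ry":0,"rz":0,"dx":0.0036,"dy":-0.047,"dz":0,"gripper":0},{"rx":0,"ry":0,"rz":0,"dx":0.0072,"dy":-0.0948,"dz":0,"gripper":0},{"rx":0,"ry":0,"rz":0,"dx":0.0072,"dy":-0.0948,"dz":0,"gripper":0},{"rx":0,"ry":0,"rz":0,"dx":0.0072,"dy":-0.0948,"dz":0,"gripper":0},{"rx":0,"ry":0,"rz":0,"dx":0.0072,"dy":-0.0948,"dz":0,"gripper":0},{"rx":0,"ry":0,"rz":0,"dx":0.0072,"dy":-0.0948,"dz":0,"gripper":0},{"rx":0,"ry":0,"rz":0,"dx":0.0072,"dy":-0.0948,"dz":0,"gripper":0}]'
python3 st.py .494 -.2555 .105
python3 - <<'E'
from cell import arm
from h import *
w=arm.capture("wrist");a=arm.capture("side");s=arm.state();p=np.array(s["tool_pos"])
print("tip px wrist",proj(w,p-[0,0,.022])*400/560,"btn",proj(w,[.494,-.2555,.075])*400/560)
o=np.hstack([cv2.resize(w["frame"],(400,300)),cv2.resize(a["frame"][150:285,185:365],(400,300),interpolation=2)])
cv2.imwrite("pics/b1.png",o[:,:,::-1])
E
```

```text
time: 21.35
tool_pos: [0.5028, -0.351, 0.1505]
eef_rot: [0.002, 0.997, 0.073, 0.002]
ft_force: [0.4, -0.4, -0.3]
grip_width: 0.752
t 21.35 q [0.28, 0.51, 0.38, 1.75, -0.22, 0.93, -0.67] p [0.5028, -0.351, 0.1505] F [0.42, -0.37, -0.28] T [-0.026, 0.03, -0.011] g 0.752
tool x [0.9892, 0.1462, 0.0047] y [0.1462, -0.9892, 0.0038] yaw_y -81.59 Ftool [0.361, 0.4288, 0.2819]
time: 22.05
tool_pos: [0.4938, -0.2561, 0.147]
eef_rot: [0.0, 0.997, 0.072, -0.0]
ft_force: [0.4, 0.6, 0.2]
grip_width: -0.001
t 22.05 q [0.13, 0.42, 0.37, 1.89, -0.19, 0.87, -0.83] p [0.4938, -0.2561, 0.147] F [0.42, 0.6, 0.19] T [-0.016, -0.025, -0.025] g -0.001
tool x [0.9895, 0.1443, -0.0004] y [0.1443, -0.9895, 0.0005] yaw_y -81.7 Ftool [0.5034, -0.5321, -0.189]
shift [0.0003, -0.0006, 0.042]
tip px wrist [201.62906534 183.94511539] btn [201.52905394 161.56071704]
```

View pics/b1.png

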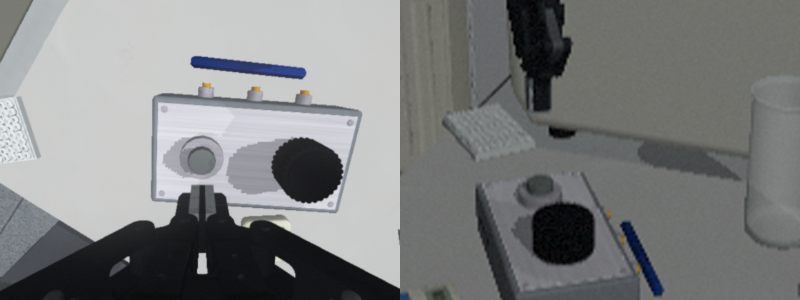

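The wrist view has the cap at (202,161), matching the prediction, and the closed tips are in line above it. Pressing now.

```bash
python3 -m inch '[{"rx":0,"ry":0,"rz":0,"dx":0,"dy":0,"dz":0.02,"gripper":0},{"rx":0,"ry":0,"rz":0,"dx":0,"dy":0,"dz":0.035,"gripper":0},{"rx":0,"ry":0,"rz":0,"dx":0,"dy":0,"dz":0.045,"gripper":0},{"rx":0,"ry":0,"rz":0,"dx":0,"dy":0,"dz":0.05,"gripper":0},{"rx":0,"ry":0,"rz":0,"dx":0,"dy":0,"dz":0.053,"gripper":0},{"rx":0,"ry":0,"rz":0,"dx":0,"dy":0,"dz":0.053,"gripper":0}]'
python3 st.py
python3 -m inch '[{"rx":0,"ry":0,"rz":0,"dx":0,"dy":0,"dz":0.002,"gripper":0},{"rx":0,"ry":0,"rz":0,"dx":0,"dy":0,"dz":0.004,"gripper":0},{"rx":0,"ry":0,"rz":0,"dx":0,"dy":0,"dz":0.004,"gripper":0}]'
python3 st.py
```

```text
time: 22.75
tool_pos: [0.4941, -0.2547, 0.094]
eef_rot: [-0.0, 0.997, 0.073, -0.0]
ft_force: [-0.4, -0.7, 0.8]
grip_width: 0.001
t 22.75 q [0.16, 0.5, 0.34, 1.92, -0.23, 0.77, -0.79] p [0.4941, -0.2547, 0.094] F [-0.44, -0.68, 0.79] T [0.011, 0.063, -0.046] g 0.001
tool x [0.9892, 0.1462, -0.0004] y [0.1462, -0.9892, -0.0001] yaw_y -81.59 Ftool [-0.5315, 0.6066, -0.7927]
time: 23.05
tool_pos: [0.4942, -0.2547, 0.0902]
eef_rot: [-0.0, 0.997, 0.073, 0.0]
ft_force: [-0.6, 0.8, 0.4]
grip_width: -0.004
t 23.05 q [0.16, 0.5, 0.34, 1.92, -0.24, 0.76, -0.79] p [0.4942, -0.2547, 0.0902] F [-0.6, 0.79, 0.36] T [-0.011, 0.001, -0.04] g -0.004
tool x [0.9892, 0.1463, 0.0002] y [0.1463, -0.9892, -0.0] yaw_y -81.59 Ftool [-0.4741, -0.8719, -0.3596]
```

```bash
python3 -m inch '[{"rx":0,"ry":0,"rz":0,"dx":0,"dy":0,"dz":0.002,"gripper":0},{"rx":0,"ry":0,"rz":0,"dx":0,"dy":0,"dz":0.004,"gripper":0},{"rx":0,"ry":0,"rz":0,"dx":0,"dy":0,"dz":0.004,"gripper":0}]'
python3 st.py
python3 -m inch '[{"rx":0,"ry":0,"rz":0,"dx":0,"dy":0,"dz":0.002,"gripper":0},{"rx":0,"ry":0,"rz":0,"dx":0,"dy":0,"dz":0.004,"gripper":0},{"rx":0,"ry":0,"rz":0,"dx":0,"dy":0,"dz":0.004,"gripper":0}]'
python3 st.py
```

```text
time: 23.35
tool_pos: [0.4939, -0.2546, 0.0859]
eef_rot: [-0.0, 0.997, 0.073, -0.0]
ft_force: [0.5, 0.4, 0.3]
grip_width: 0.0
t 23.35 q [0.16, 0.51, 0.34, 1.92, -0.24, 0.75, -0.79] p [0.4939, -0.2546, 0.0859] F [0.47, 0.43, 0.3] T [0.004, -0.007, 0.003] g 0.0
tool x [0.9892, 0.1463, -0.0005] y [0.1463, -0.9892, -0.0003] yaw_y -81.59 Ftool [0.527, -0.3595, -0.3048]
time: 23.65
tool_pos: [0.4939, -0.2546, 0.0818]
eef_rot: [-0.0, 0.997, 0.073, -0.0]
ft_force: [-0.5, -0.1, -0.2]
grip_width: -0.003
t 23.65 q [0.16, 0.51, 0.34, 1.92, -0.24, 0.74, -0.79] p [0.4939, -0.2546, 0.0818] F [-0.45, -0.07, -0.25] T [-0.009, 0.023, 0.009] g -0.003
tool x [0.9892, 0.1464, -0.0006] y [0.1464, -0.9892, -0.0004] yaw_y -81.58 Ftool [-0.456, 0.0005, 0.2462]
```

```bash
python3 -m inch '[{"rx":0,"ry":0,"rz":0,"dx":0,"dy":0,"dz":0.002,"gripper":0},{"rx":0,"ry":0,"rz":0,"dx":0,"dy":0,"dz":0.004,"gripper":0},{"rx":0,"ry":0,"rz":0,"dx":0,"dy":0,"dz":0.004,"gripper":0}]'
python3 st.py
python3 - <<'E'
from cell import arm
from h import *
w=arm.capture("wrist");a=arm.capture("side")
o=np.hstack([cv2.resize(w["frame"][140:350,170:380],(400,400)),cv2.resize(a["frame"][190:280,210:300],(400,400),interpolation=2)])
cv2.imwrite("pics/b2.png",o[:,:,::-1])
E
```

```text
time: 23.95
tool_pos: [0.4938, -0.2546, 0.0778]
eef_rot: [-0.0, 0.997, 0.073, -0.0]
ft_force: [-0.9, 0.8, -0.4]
grip_width: 0.001
t 23.95 q [0.16, 0.52, 0.33, 1.92, -0.25, 0.74, -0.78] p [0.4938, -0.2546, 0.0778] F [-0.88, 0.78, -0.36] T [-0.018, 0.03, 0.016] g 0.001
tool x [0.9892, 0.1463, -0.0006] y [0.1463, -0.9892, -0.0003] yaw_y -81.59 Ftool [-0.7584, -0.8994, 0.364]
```

View pics/b2.png

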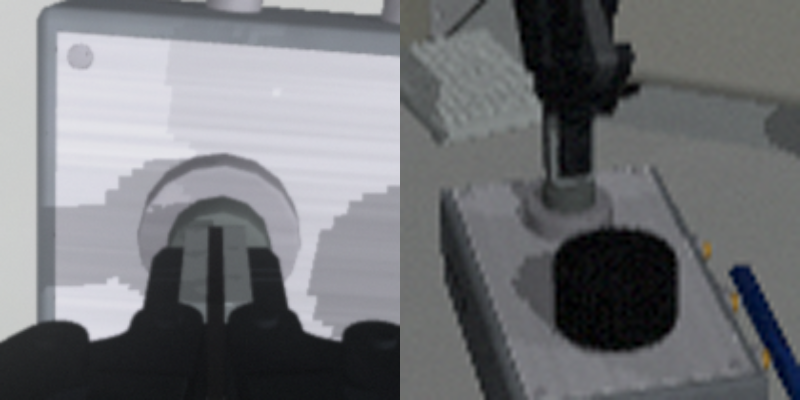

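The tips are centred directly over the cap, just at or above its face. I'll keep going down in small steps.

```bash
python3 -m inch '[{"rx":0,"ry":0,"rz":0,"dx":0,"dy":0,"dz":0.002,"gripper":0},{"rx":0,"ry":0,"rz":0,"dx":0,"dy":0,"dz":0.003,"gripper":0},{"rx":0,"ry":0,"rz":0,"dx":0,"dy":0,"dz":0.003,"gripper":0}]'
python3 st.py
python3 -m inch '[{"rx":0,"ry":0,"rz":0,"dx":0,"dy":0,"dz":0.002,"gripper":0},{"rx":0,"ry":0,"rz":0,"dx":0,"dy":0,"dz":0.003,"gripper":0},{"rx":0,"ry":0,"rz":0,"dx":0,"dy":0,"dz":0.003,"gripper":0}]'
python3 st.py
```

```text
time: 24.35
tool_pos: [0.4943, -0.2548, 0.0753]
eef_rot: [0.0, 0.997, 0.073, 0.0]
ft_force: [-0.3, -0.2, 2.1]
grip_width: -0.003
t 24.35 q [0.17, 0.53, 0.33, 1.93, -0.25, 0.73, -0.78] p [0.4943, -0.2548, 0.0753] F [-0.27, -0.19, 2.06] T [0.009, 0.005, 0.05] g -0.003
tool x [0.9892, 0.1463, 0.0003] y [0.1463, -0.9892, 0.0002] yaw_y -81.59 Ftool [-0.2908, 0.1526, -2.0588]
time: 24.65
tool_pos: [0.4944, -0.2549, 0.0723]
eef_rot: [0.0, 0.997, 0.073, 0.0]
ft_force: [0.2, -0.4, 3.1]
grip_width: 0.001
t 24.65 q [0.17, 0.53, 0.33, 1.93, -0.25, 0.72, -0.78] p [0.4944, -0.2549, 0.0723] F [0.23, -0.38, 3.1] T [-0.023, -0.027, -0.045] g 0.001
tool x [0.9893, 0.1462, 0.0005] y [0.1462, -0.9893, 0.0003] yaw_y -81.59 Ftool [0.1694, 0.4103, -3.0991]
```

Contact at 2 → 3 N. Push through to the bottom and hold, watching for a force rise beyond 5 N.

```bash
python3 -m inch '[{"rx":0,"ry":0,"rz":0,"dx":0,"dy":0,"dz":0.002,"gripper":0},{"rx":0,"ry":0,"rz":0,"dx":0,"dy":0,"dz":0.003,"gripper":0},{"rx":0,"ry":0,"rz":0,"dx":0,"dy":0,"dz":0.003,"gripper":0}]'
python3 st.py
python3 -m inch '[{"rx":0,"ry":0,"rz":0,"dx":0,"dy":0,"dz":0.002,"gripper":0},{"rx":0,"ry":0,"rz":0,"dx":0,"dy":0,"dz":0.002,"gripper":0},{"rx":0,"ry":0,"rz":0,"dx":0,"dy":0,"dz":0.002,"gripper":0}]'
python3 st.py
```

```text
time: 24.95
tool_pos: [0.4944, -0.2549, 0.0699]
eef_rot: [-0.0, 0.997, 0.073, 0.0]
ft_force: [-2.2, 1.1, 10.2]
grip_width: -0.001
t 24.95 q [0.17, 0.53, 0.33, 1.93, -0.25, 0.72, -0.78] p [0.4944, -0.2549, 0.0699] F [-2.19, 1.11, 10.24] T [0.261, 0.417, -0.006] g -0.001
tool x [0.9893, 0.1462, 0.0006] y [0.1462, -0.9893, -0.0] yaw_y -81.59 Ftool [-2.0024, -1.4153, -10.2393]
time: 25.25
tool_pos: [0.4945, -0.2549, 0.0696]
eef_rot: [-0.0, 0.997, 0.073, 0.001]
ft_force: [-6.0, 3.2, 26.0]
grip_width: 0.0
t 25.25 q [0.17, 0.53, 0.33, 1.93, -0.25, 0.72, -0.78] p [0.4945, -0.2549, 0.0696] F [-6.0, 3.19, 25.96] T [0.777, 1.49, -0.043] g 0.0
tool x [0.9893, 0.146, 0.0013] y [0.146, -0.9893, -0.0006] yaw_y -81.61 Ftool [-5.4349, -4.046, -25.9631]
```

The button bottomed out: TCP stopped at 0.0697 while force jumped to 26 N. Retract and check.

```bash
python3 -m inch '[{"rx":0,"ry":0,"rz":0,"dx":0,"dy":0,"dz":-0.004,"gripper":0},{"rx":0,"ry":0,"rz":0,"dx":0,"dy":0,"dz":-0.015,"gripper":0},{"rx":0,"ry":0,"rz":0,"dx":0,"dy":0,"dz":-0.04,"gripper":0},{"rx":0,"ry":0,"rz":0,"dx":0,"dy":0,"dz":-0.08,"gripper":0},{"rx":0,"ry":0,"rz":0,"dx":0,"dy":0,"dz":-0.12,"gripper":0},{"rx":0,"ry":0,"rz":0,"dx":0,"dy":0,"dz":-0.12,"gripper":0},{"rx":0,"ry":0,"rz":0,"dx":0,"dy":0,"dz":-0.12,"gripper":0},{"rx":0,"ry":0,"rz":0,"dx":0,"dy":0,"dz":-0.12,"gripper":0}]'
python3 st.py
python3 - <<'E'
from cell import arm
from h import *
a=arm.capture("side");cv2.imwrite("pics/end.png",cv2.resize(a["frame"][150:330,160:430],(780,520),interpolation=2)[:,:,::-1])
d=cv2.absdiff(a["frame"],np.load("side0.npz")["frame"])[195:330,160:420].max(2);print("diff px>40 below arm",int((d>40).sum()))
E
```

```text
time: 26.05
tool_pos: [0.4932, -0.254, 0.186]
eef_rot: [-0.001, 0.997, 0.073, -0.001]
ft_force: [-0.6, -0.2, -0.5]
grip_width: 0.002
t 26.05 q [0.11, 0.37, 0.39, 1.86, -0.17, 0.95, -0.85] p [0.4932, -0.254, 0.186] F [-0.59, -0.15, -0.48] T [0.053, 0.027, -0.032] g 0.002
tool x [0.9892, 0.1466, -0.002] y [0.1466, -0.9892, -0.0013] yaw_y -81.57 Ftool [-0.6055, 0.0641, 0.4852]
diff px>40 below arm 0
```

View pics/end.png

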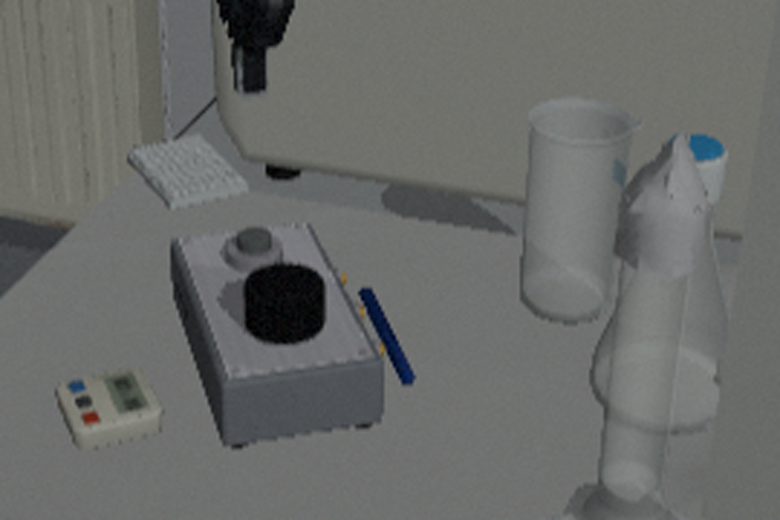

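The final view matches the start picture: the button is up at (254,240), the arm is clear, and the timer, marker, plate and beaker have not moved.

```bash
python3 -c "
from cell import arm
print(arm.finish_job())"
```

```text
the job is handed in; nothing more can be done
None
```

I set the selector to step four, pressed the button fully and let it come up, and handed the job in at about 26 s. No verdict is reported, so success rests on the checks below.

- **End stop:** I turned the knob counterclockwise through five clicks. At 10° past the fifth rest the torque stayed at about −0.5 N·m, where a click had fallen to nearly zero. I never commanded more than 10° (0.17 rad) into the stop.
- **Regrasp:** The first grip was too shallow. On regrasping at rest 0 the fingertips stood on top of the knob. I gripped again 10 mm lower and checked the stop again: −0.32 then −0.48 N·m at 5° and 10°.
- **Four clicks:** I backed off to rest 0, then turned 95.99° clockwise. Every click I passed showed resistance, then pull-ahead, and torque at the fourth rest was about 0 N·m before I let go. A camera cannot confirm the click, because the knob looks the same at every rest.
- **Button:** The fingers met the button about 10 mm lower than I had worked out from the stated fingertip length. It bottomed out hard: the tool stopped while force rose from 3 to 26 N.
- **Final state:** After retracting, the measured force was about zero. The side picture shows the button up, and it has no changed pixels against the start in the area around the box, which covers the timer, marker, plate and beaker.

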